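# Hold the stick-on magnifier flush on the tilted make-up mirror

### The arm

A 6-joint arm with a two-finger parallel gripper is mounted at the origin on the work surface. World frame = base frame: x ahead of the robot, y to its left, z up, the work surface at z = 0. Lengths are in m, angles in rad, forces in N, time in s.
With the tool pointing down it reaches from about 0.35 to 1 m from the base axis. Payload 7.1 kg.
Tool frame: the origin (TCP) lies at the very end of the fingers, on their centre line; the grasp point (between the pads) lies 19 mm behind it; z points along the fingers, y is the line along which they close (so a half turn about z gives the same grasp; the last joint's range is limited). The gripper opens to 85 mm and grips with 20 to 120 N. Pads are 22 mm wide; open, the fingers measure 114 mm over their backs; the gripper's body (76 mm by 85 mm) begins 54 mm behind the grasp point. The pads swing forward as they close: fully open they stand 13 mm farther back than shut.
Start: joints at [-1.156, 0.423, 1.63, -0, 1.089, -0.019], TCP at [0.263, -0.567, 0.231] pointing down, gripper open.
Joint ranges: [-3, 3], [-0.9, 2.11], [0.09, 2.58], [-1.31, 4.45], [0.11, 2.69], [-2.54, 2.54]. Speed limits (rad/s): [2.39, 2.39, 3.01, 3.14, 3.14, 3.14].

### API

Orientations are given as [roll, pitch, yaw] about the fixed x, y, z axes, in that order (R = Rz(yaw) Ry(pitch) Rx(roll)).
In Python, from rig import arm, open_gripper, grab, sensors, imaging, hand_in gives the robot as it stands. Calls block until the motion is done:
- arm.move_pose(position, orientation): joint-space move of the TCP to a pose.
- arm.move_l(position, vel=0.15, ori=None): straight line of the TCP; ori=None keeps the orientation; vel is the mean speed in m/s.
- arm.move_j(angles): joint-space move.
- open_gripper() and grab(f_grip=None): open the fingers fully, or close them until they stop; f_grip is the grip in N (None keeps the last).
- arm.wait(seconds).
- arm.ik(position, orientation): joint angles nearest the present ones, or None.
- sensors.get_state(): the state.
- imaging.snapshot(name): name is "scene" or "side" or "wrist"; returns a dict with "frame" (420x560x3 uint8, red, green, blue), "fx", "fy", "cx", "cy" (pixels), "dist" ([k1, k2, p1, p2, k3] as OpenCV has them; the pictures are not rectified), "T" (4x4, takes a point from camera to world coordinates); the wrist camera has in their place "tool_from_camera" (4x4, takes a point from camera to tool coordinates, whose origin is the TCP and whose axes are the flange's). Camera axes: x right, y down, z forward; pixel columns grow to the right and rows downward; lengths in m; the calibration is good to about 2 mm. A picture is of the moment at which its call begins: read the wrist's pose just before it. There is no depth.
A pose or a line that the arm cannot do raises arm.MotionError and nothing moves.
- hand_in(): hands the job in; it is judged then, once.
The state is a dict: "t": time; "q": joint angles; "qd": joint speeds; "effort": joint torques, N m; "tcp_pos": TCP position; "eef_rot": TCP orientation; "contact_force": force on the tool from outside, world axes, zero at the start; "moment": the same for the moment, N m; "grip_width": finger opening in m; "grip_force": force on a finger pad.
Only numpy, scipy, OpenCV 4.12 (cv2) and the standard library are available. Lean on these libraries where they do the work, as an engineer would, in place of code of your own. Each camera call takes 0.05 s, during which the arm holds its last target. There are 200 camera calls.

### The job

Pick up the small round stick-on magnifying mirror and press it, pads down, onto the middle of the big make-up mirror's sloping glass, tilting it to the slope so that all three pads sit flush. Press gently but firmly without pushing the big mirror off its tilt, leave the other things on the table alone, and finish while still gripping the magnifier and holding it pressed there: do not let go.

Things in the scene. Friction and masses are not known exactly. Their poses are not given: they have to be found in the camera images.
- spot_centre (a point): Magnifier to pick up: round white frame 60 mm across with straight sides, small mirror on top, three blue pads (16 mm across, 4 mm thick, centres 19 mm from the axis) underneath; 22 mm thick in all, 60-130 g. Starts loose on the table, pads down; grip across any diameter, 4 to 22 mm above the pads' underside. Point: its centre, 11 mm above that underside. z points out of its mirror face.
- spot_back (a point): Centre of the magnifier's back, in the plane of the undersides of its three pads, 11 mm behind its centre; same axes.
- glass_centre (a point): Middle of the big make-up mirror's flat hard glass, on its front surface: round, 160 mm across, 8 mm thick, chromed rim 1.5 mm proud. z: outward normal (up and roughly towards the robot), y: along the level pivot axis (4 mm behind this point), x: up the slope. The friction pivot is stiff: it slips at about 0.6 N m (20 N at 30 mm from the axis).
- glass_top (a point): Point on the upper edge of the big mirror, 82 mm up the slope from the middle of its glass; it moves with the glass.
- glass (a joint): Tilt of the big mirror's glass: 0 when it lies level facing up, growing (rad) as it tips to face the front of its stand, 1.57 when upright; set anywhere from 0.26 to 0.61 at the start, stays where it is left.
- stand: Chromed stand of the big mirror, fast on the table: round base 140 mm across, 18 mm high, thin post, wire yoke of 92 mm radius round the lower half of the glass, its two 18 mm pivot knobs rising at most 10 mm above the pivot, which is 210 mm above the table. Origin: centre of the base's underside; its front is its own -x, facing roughly the robot.
- palette_centre (a point): Bystander: flat black eye-shadow palette, 52 x 116 x 14 mm, loose on the table. Centre of it.
- lipstick_centre (a point): Bystander: lipstick standing upright, 22 x 22 x 72 mm, black with a red cap, loose. Centre of it.
- mug_centre (a point): Bystander: white mug, 76 mm across, 85 mm high, handle at its +y side, loose. Centre of it.

How it is judged:
On the way:
1. the magnifier is picked up, clear of table and mirror, in the gripper (height (world z) of spot_back above 0.06 m and contact force between the fingers and spot above 12 N and contact force between spot and stand below 0.1 N), for 0.2 s.
At the end, for the whole second after the job is handed in: The magnifier, still gripped by the fingers (over 12 N), is pressed on the big mirror's glass with 3 to 25 N, its pads' plane within 2.5 degrees and 3 mm of the glass and within 18 mm of the glass's middle, at rest, and the upper edge of the big mirror is within 12 mm of where it began (angle between the z axis of spot_back and the z axis of glass_centre, either way round below 0.045 rad and z of spot_back in the frame of glass_centre between -0.003 and 0.003 m and distance between spot_back and glass_centre below 0.018 m and contact force between spot and stand between 3 and 25 N and contact force between the fingers and spot above 12 N and distance of glass_top from where it was at the start of the episode below 0.012 m and linear speed of spot below 0.01 m/s); the arm keeps its last pose, push and grip.
It fails at once if the big mirror is pushed off its tilt (upper edge moved over 15 mm) (distance of glass_top from where it was at the start of the episode above 0.015 m).
It fails at once if the glass is pressed or struck with over 45 N (contact force between any of spot, the fingers and stand above 45 N).
It fails at once if a bystander is displaced by over 25 mm or knocked over (distance of any of palette_centre, lipstick_centre, mug_centre from where it was at the start of the episode above 0.025 m).
It also fails if it takes over 48 s, if anything falls off the work surface, if the arm or the gripper's body presses on something with over 40 N, if the wrist force passes 120 N, or if a joint passes its speed limit or range.

## Working session

There is one attempt and no reset: what is moved stays moved. The work goes in short steps, each a Python script; the robot and the scene stay as the last script left them, time stands still between calls to the robot, and variables do not carry over. Pictures are saved under pics/ and viewed, at most 10 in all, crops included, and the job is handed in when it is done.

```bash
ls; mkdir -p pics
python3 - <<'E'
from rig import *
import cv2,numpy as np,pickle
d={}
for n in ["scene","side","wrist"]:
    s=imaging.snapshot(n); d[n]=s
    cv2.imwrite(f"pics/{n}0.png",s["frame"][:,:,::-1])
    print(n,{k:(np.round(v,4).tolist() if k!="frame" else 0) for k,v in s.items()})
print(sensors.get_state())
pickle.dump(d,open("d0.pkl","wb"))
E
```

```text
pics
scene {'frame': 0, 'fx': 399.1678, 'fy': 399.1678, 'cx': 278.9415, 'cy': 214.2871, 'dist': [-0.0634, 0.0, 0.0, 0.0, 0.0], 'T': [[0.7622, 0.4638, -0.4515, 1.0299], [0.6473, -0.5534, 0.5242, -0.4285], [-0.0067, -0.6918, -0.722, 0.8427], [0.0, 0.0, 0.0, 1.0]]}
side {'frame': 0, 'fx': 508.4367, 'fy': 508.4367, 'cx': 280.1193, 'cy': 209.311, 'dist': [-0.1688, 0.0, 0.0, 0.0, 0.0], 'T': [[-0.9566, -0.156, 0.246, 0.2755], [-0.2912, 0.4898, -0.8218, 1.1056], [0.0077, -0.8578, -0.5139, 0.7929], [0.0, 0.0, 0.0, 1.0]]}
wrist {'frame': 0, 'fx': 361.3927, 'fy': 361.3927, 'cx': 276.7627, 'cy': 208.7999, 'dist': [0.0114, 0.0, 0.0, 0.0, 0.0], 'tool_from_camera': [[-0.0005, -0.9487, -0.3162, 0.0815], [1.0, -0.0003, -0.0009, 0.0005], [0.0008, -0.3162, 0.9487, -0.1425], [0.0, 0.0, 0.0, 1.0]]}
{'t': 0.15, 'q': array([-1.15599028e+00,  4.23656748e-01,  1.63051304e+00, -1.91198905e-06,
        1.08859710e+00, -1.89886097e-02]), 'qd': array([-0.00030902, -0.00279781, -0.00317002, -0.00089757,  0.00132946,
       -0.00090138]), 'effort': array([ 2.43350965e-03, -5.57770801e+01, -2.82019669e+01,  1.52868192e-04,
        4.86946665e-03, -2.16830927e-05]), 'tcp_pos': array([ 0.2625561 , -0.56670811,  0.23073016]), 'eef_rot': array([-3.14041860e+00, -2.06030445e-05,  4.33795529e-01]), 'contact_force': array([ 0.31458486, -0.63012402,  0.92142679]), 'moment': array([ 0.07296876,  0.0430091 , -0.0181783 ]), 'grip_force': 0.0, 'grip_width': 0.08537469723133605}
```

View pics/scene0.png

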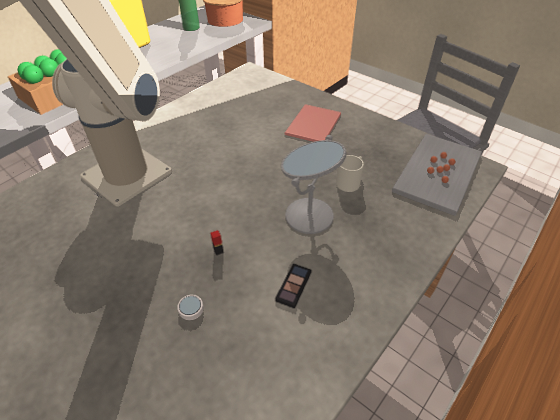

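View pics/side0.png

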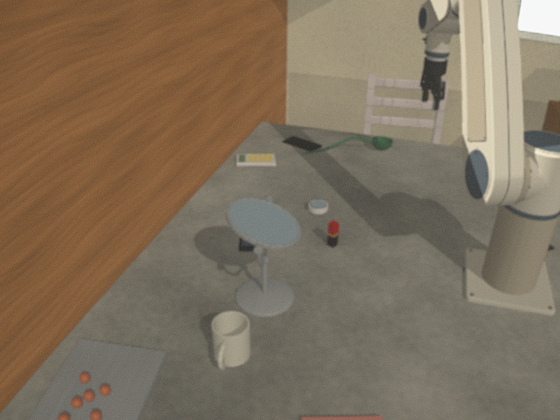

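Run:
```python
import cv2,numpy as np
def crop(n,x,y,w,h,k):
    im=cv2.imread(f"pics/{n}0.png")[y:y+h,x:x+w]
    im=cv2.resize(im,None,fx=k,fy=k,interpolation=cv2.INTER_CUBIC)
    for i in range(0,w,10): cv2.line(im,(i*k,0),(i*k,6 if i%50 else 14),(0,255,255),1)
    for i in range(0,h,10): cv2.line(im,(0,i*k),(6 if i%50 else 14,i*k),(0,255,255),1)
    return im
a=crop("scene",270,130,90,110,5); b=crop("side",220,190,90,64,4)
b2=crop("scene",170,290,40,40,8); b3=crop("side",300,190,40,30,8)
cv2.imwrite("pics/c1.png",np.hstack([a[:550],np.vstack([cv2.resize(b,(350,249)),np.zeros((301,350,3),np.uint8)])]))
o=np.zeros((600,800,3),np.uint8)
s=crop("scene",275,135,80,60,5);o[:300,:400]=s
s=crop("side",220,190,80,60,5);o[:300,400:]=s
s=crop("scene",170,290,40,30,10);o[300:,:400]=s
s=crop("side",300,190,40,30,10);o[300:,400:]=s
cv2.imwrite("pics/c1.png",o)
```

```text
(no output)
```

View pics/c1.png

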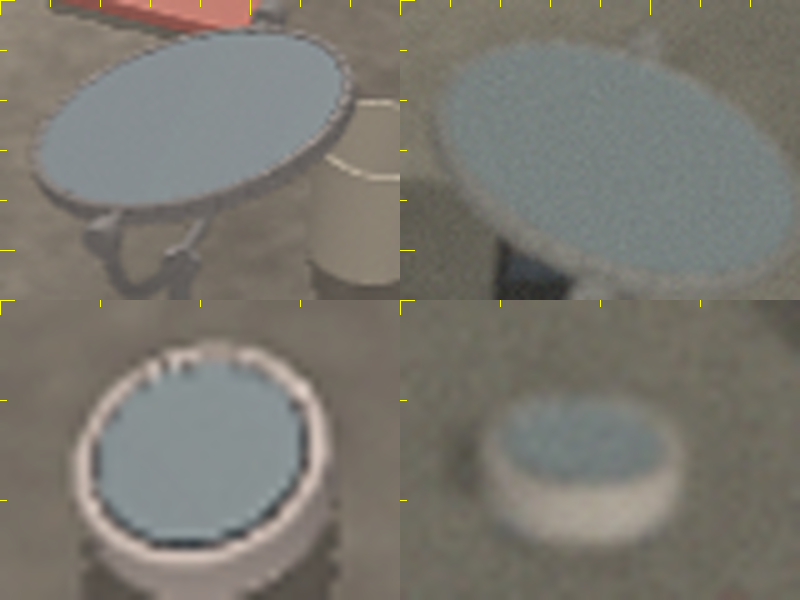

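View pics/wrist0.png

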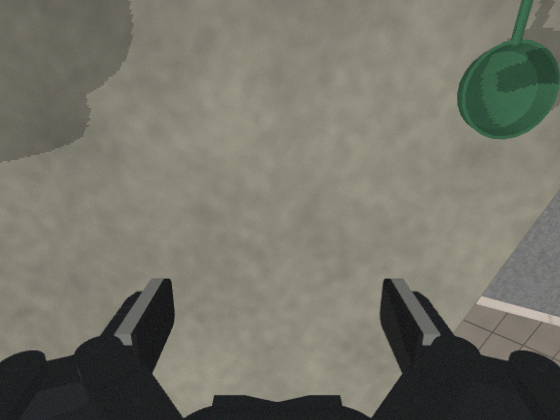

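```bash
cat > h.py <<'E'
import cv2,numpy as np,pickle
from scipy.optimize import least_squares
from scipy.spatial.transform import Rotation as Ro
def contour(f,x,y,w,h,seed,thr=None):
    im=f[y:y+h,x:x+w].astype(np.float32)
    im=cv2.resize(im,None,fx=4,fy=4,interpolation=cv2.INTER_CUBIC)
    im=cv2.GaussianBlur(im,(0,0),2)
    g=im[:,:,2]-im[:,:,0]
    s=((np.array(seed)-[x,y])*4).astype(int)
    g0=np.median(g[s[1]-10:s[1]+10,s[0]-10:s[0]+10]); 
    bg=np.percentile(g,10); m=(g>(g0+bg)/2 if thr is None else g>thr).astype(np.uint8)
    _,l=cv2.connectedComponents(m); m=(l==l[s[1],s[0]]).astype(np.uint8)
    c=max(cv2.findContours(m,cv2.RETR_EXTERNAL,cv2.CHAIN_APPROX_NONE)[0],key=len)
    c=cv2.convexHull(c)[:,0].astype(float)
    p=[]
    for a,b in zip(c,np.roll(c,-1,0)):
        k=max(int(np.linalg.norm(b-a)/4),1); p+=[a+(b-a)*i/k for i in range(k)]
    return (np.array(p)+.5)/4-.5+[x,y]
def rays(s,p,T=None):
    T=s["T"] if T is None else T
    K=np.array([[s["fx"],0,s["cx"]],[0,s["fy"],s["cy"]],[0,0,1]])
    u=cv2.undistortPoints(p.reshape(-1,1,2),K,np.array(s["dist"]))[:,0]
    return T[:3,3],np.c_[u,np.ones(len(u))]@T[:3,:3].T
def glassR(yaw,t):
    xs=np.array([np.cos(yaw),np.sin(yaw),0]);z=np.array([0,0,1.])
    n=np.cos(t)*z-np.sin(t)*xs; x=np.cos(t)*xs+np.sin(t)*z
    return np.c_[x,np.cross(n,x),n]
def rad(o,d,c,R,h):
    n=R[:,2]; k=((c+h*n-o)@n)/(d@n); q=o+d*k[:,None]-c; q=q-np.outer(q@n,n)
    return np.linalg.norm(q,axis=1)
E
python3 - <<'E'
from h import *
d=pickle.load(open("d0.pkl","rb"))
cs={"scene":contour(d["scene"]["frame"],272,132,84,60,(314,158)),"side":contour(d["side"]["frame"],220,190,88,62,(264,220))}
for n in cs: print(n,cs[n].min(0),cs[n].max(0),len(cs[n]))
def go(names,fz=True):
    rr=[rays(d[n],cs[n]) for n in names]
    def f(p):
        R=glassR(p[2],p[3]); piv=np.array([p[0],p[1],.210+(p[4] if fz else 0)]); c=piv+.004*R[:,2]
        return np.concatenate([np.maximum(rad(o,D,c,R,0),rad(o,D,c,R,.0015))-.080 for o,D in rr])*1000
    r=least_squares(f,[.7,-.05,0,.45,0],loss="soft_l1"); print(names,r.x.round(4),"rms",np.sqrt((f(r.x)**2).mean()));return r.x
go(["scene","side"]);go(["scene","side"],False);go(["scene"],False);go(["side"],False)
cs={"scene":contour(d["scene"]["frame"],172,290,36,36,(190,306)),"side":contour(d["side"]["frame"],302,194,34,22,(318,204))}
for n in cs:
    print(n,cs[n].min(0),cs[n].max(0))
    o,D=rays(d[n],cs[n])
    f=lambda p:(rad(o,D,np.array([p[0],p[1],.022]),np.eye(3),0)-p[2])*1000
    r=least_squares(f,[.5,-.3,.025]);print(r.x,np.sqrt((f(r.x)**2).mean()))
for n,ps in {"scene":[(217,252),(309,214),(294,285),(350,185)],"side":[(333,245),(265,296)]}.items():
    o,D=rays(d[n],np.array(ps,float)); print(n,(o-D*(o[2]/D[:,2])[:,None])[:,:2].round(3).tolist())
E
```

```text
scene [282.125 140.375] [343.625 175.875] 140
side [228.375 198.375] [299.125 245.125] 171
['scene', 'side'] [ 5.734e-01  2.349e-01  2.097e-01  3.172e-01 -5.000e-04] rms 1.2141921312672816
['scene', 'side'] [0.5736 0.2351 0.2091 0.318  0.    ] rms 1.2876910447697059
['scene'] [0.574  0.2346 0.2588 0.3241 0.    ] rms 0.45137620649086413
['side'] [0.5728 0.2358 0.1774 0.3294 0.    ] rms 0.3572777669962183
scene [179.125 295.875] [200.125 314.375]
[ 0.54650601 -0.19308987  0.02487299] 0.19711978562645463
side [309.625 199.375] [325.375 207.625]
[ 0.54673973 -0.1936981   0.02442065] 0.6291087405678759
scene [[0.466, -0.031], [0.57, 0.241], [0.69, 0.021], [0.592, 0.424]]
side [[0.463, -0.025], [0.573, 0.231]]
```

```bash
cat >> h.py <<'E'
M=np.array([.5466,-.1933]); PIV=np.array([.5735,.235,.2097]); YAW,T=.212,.323
GR=glassR(YAW,T); GC=PIV+.004*GR[:,2]
def toolrot(flip):  # tool z=-n, y along +-glass y
    s=-1 if flip else 1
    return np.c_[s*GR[:,0],-s*GR[:,1],-GR[:,2]]
def rpy(R): return Ro.from_matrix(R).as_euler("xyz").tolist()
E
python3 - <<'E'
from h import *; from rig import *
for fl in (0,1):
    R=toolrot(fl)
    for h in (.003,.12): print(fl,h,np.round(arm.ik((GC+h*GR[:,2]).tolist(),rpy(R)),3) if arm.ik((GC+h*GR[:,2]).tolist(),rpy(R)) is not None else None)
for y in (-.6,-.3,0,.3,.6,1.57): print(y,arm.ik([*M,.003],[np.pi,0,y]))
E
```

```text
0 0.003 [ 0.399  0.316  1.878 -0.1    0.633  1.829]
0 0.12 [ 0.413  0.124  1.842 -0.084  0.86   1.817]
1 0.003 [ 0.399  0.316  1.878 -0.1    0.633 -1.312]
1 0.12 [ 0.413  0.124  1.842 -0.084  0.86  -1.325]
-0.6 [-3.60441230e-01  6.97432938e-01  1.82568285e+00 -4.44089210e-16
  6.18476862e-01  1.81035510e+00]
-0.3 [-3.60441230e-01  6.97432938e-01  1.82568285e+00 -4.44089210e-16
  6.18476862e-01  1.51035510e+00]
0 [-3.60441230e-01  6.97432938e-01  1.82568285e+00 -4.44089210e-16
  6.18476862e-01  1.21035510e+00]
0.3 [-3.60441230e-01  6.97432938e-01  1.82568285e+00 -4.44089210e-16
  6.18476862e-01  9.10355097e-01]
0.6 [-3.60441230e-01  6.97432938e-01  1.82568285e+00 -4.44089210e-16
  6.18476862e-01  6.10355097e-01]
1.57 [-3.60441230e-01  6.97432938e-01  1.82568285e+00 -4.44089210e-16
  6.18476862e-01 -3.59644903e-01]
```

Run:
```python
from h import *; from rig import *
o=[np.pi,0,-.55]
arm.move_pose([*M,.10],o); print(sensors.get_state()["t"])
s0=sensors.get_state(); s=imaging.snapshot("wrist"); pickle.dump((s0,s),open("w1.pkl","wb")); cv2.imwrite("pics/w1.png",s["frame"][:,:,::-1])
arm.move_l([*M,.003],.08)
print(sensors.get_state()["contact_force"])
grab(60); st=sensors.get_state(); print(st["t"],st["grip_width"],st["grip_force"],st["contact_force"],st["tcp_pos"])
arm.move_l([*M,.36],.2); st=sensors.get_state(); print(st["t"],st["grip_width"],st["grip_force"],st["contact_force"],st["moment"])
arm.move_pose((GC+.12*GR[:,2]).tolist(),rpy(toolrot(0)))
arm.wait(.3)
s0=sensors.get_state(); s=imaging.snapshot("wrist"); pickle.dump((s0,s),open("w2.pkl","wb")); cv2.imwrite("pics/w2.png",s["frame"][:,:,::-1])
print(s0)
s=imaging.snapshot("side");cv2.imwrite("pics/s2.png",cv2.resize(s["frame"][100:300,150:400,::-1],None,fx=3,fy=3))
```

```text
1.925
[0.24123009 0.52166614 0.67122626]
3.725 0.05788156848122953 62.695029973983765 [-2.47129809  2.72774068  7.49758509] [ 0.54690825 -0.19335762  0.00400596]
5.6583 0.05781393305448314 64.09964919090271 [-0.39535771  0.79542221 -1.95906358] [ 0.02306634 -0.00643656 -0.01679106]
{'t': 7.5083, 'q': array([ 0.4120871 ,  0.12450199,  1.84193224, -0.08382596,  0.85995133,
        1.81661823]), 'qd': array([ 0.00466838,  0.00134517,  0.00276391, -0.00015313, -0.00251224,
        0.00120295]), 'effort': array([-2.83690647e-02, -4.02385104e+01, -3.18460965e+01, -2.66677151e-01,
       -1.39715329e+00, -5.95092888e-05]), 'tcp_pos': array([0.53535801, 0.22615686, 0.32731793]), 'eef_rot': array([ 3.14158326, -0.32303348,  0.21088438]), 'contact_force': array([-1.15775115,  0.19903934, -0.81945394]), 'moment': array([-0.0421272 ,  0.21237994, -0.04171675]), 'grip_force': 64.08604860305786, 'grip_width': 0.057885250673186256}
```

View pics/w2.png

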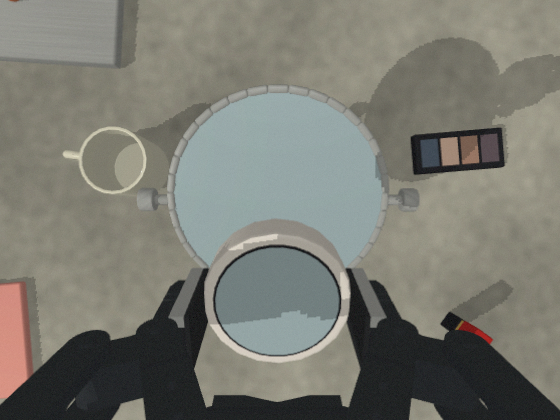

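View pics/s2.png

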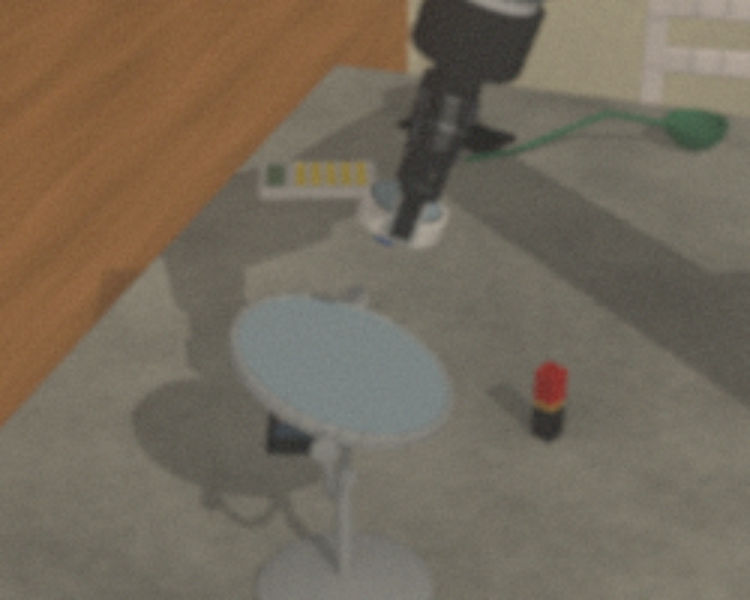

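Run:
```python
from h import *
d=pickle.load(open("d0.pkl","rb")); st,s=pickle.load(open("w2.pkl","rb"))
W=np.eye(4);W[:3,:3]=Ro.from_euler("xyz",st["eef_rot"]).as_matrix();W[:3,3]=st["tcp_pos"]
Tc=W@s["tool_from_camera"]
c=contour(s["frame"],155,75,245,180,(278,150)); c=c[(c[:,1]<215)]; print(c.min(0),c.max(0))
rr=[rays(d["scene"],contour(d["scene"]["frame"],272,132,84,60,(314,158))),rays(d["side"],contour(d["side"]["frame"],220,190,88,62,(264,220))),rays(s,c,Tc)]
# shared yaw,tilt; each camera with own small offset (prior 2 mm)
def f(p):
    R=glassR(p[2],p[3]); out=[]
    for i,(o,D) in enumerate(rr):
        cc=np.array([p[0],p[1],.21])+.004*R[:,2]+p[4+3*i:7+3*i]
        out.append((np.maximum(rad(o,D,cc,R,0),rad(o,D,cc,R,.0015))-.080)/.0007/np.sqrt(len(D)/20))
    return np.concatenate(out+[p[4:]/.002])
r=least_squares(f,np.r_[.573,.235,.21,.32,np.zeros(9)]); C=np.linalg.inv(r.jac.T@r.jac)
print(r.x.round(4),np.sqrt(np.diag(C))[:4].round(4),[np.sqrt((f(r.x)[sum(len(x[1]) for x in rr[:i]):][:len(rr[i][1])]**2).mean()).round(3) for i in range(3)])
# knob check and magnifier prediction
K=np.array([[s["fx"],0,s["cx"]],[0,s["fy"],s["cy"]],[0,0,1]])
def proj(P):
    Ti=np.linalg.inv(Tc); P=np.array(P)@Ti[:3,:3].T+Ti[:3,3]
    return cv2.projectPoints(P,np.zeros(3),np.zeros(3),K,np.array(s["dist"]))[0][:,0]
R=glassR(r.x[2],r.x[3]); print("knobs",proj([r.x[:2].tolist()+[.21]+k*.095*R[:,1] for k in(1,-1)]))
a=np.linspace(0,2*np.pi,60)
for off in (0,.003):
    P=np.c_[.0248*np.cos(a),.0248*np.sin(a),0*a-.019+off]@W[:3,:3].T+W[:3,3]; q=proj(P); print(off,q.min(0),q.max(0))
```

```text
[172.625  91.625] [382.375    214.953125]
[ 0.5741  0.2346  0.216   0.3216  0.0025 -0.0037  0.0036 -0.0025  0.0047
  0.0023  0.     -0.001  -0.0026] [0.0012 0.0014 0.0054 0.0021] [np.float64(0.487), np.float64(0.457), np.float64(0.049)]
knobs [[152.80281875 200.12038139]
 [399.83199936 198.70922567]]
0 [212.96801593 248.40005554] [338.65628738 357.25747035]
0.003 [214.22900166 245.09509472] [337.44343268 352.2520152 ]
```

Run:
```python
from h import *; from rig import *
R=glassR(.216,.322);n=R[:,2];c=np.array([.574,.2347,.21])+.004*n
Tr=np.c_[R[:,0],-R[:,1],-n];o=rpy(Tr)
arm.move_l((c+.03*n).tolist(),.1,ori=o); arm.move_l((c+.011*n).tolist(),.04)
arm.wait(.5); b=sensors.get_state(); f0,m0=b["contact_force"],b["moment"]; print(b["t"],f0,m0)
h=.011
while h>-.004:
    h-=.0005; arm.move_l((c+h*n).tolist(),.01); arm.wait(.1)
    s=sensors.get_state(); F=(s["contact_force"]-f0)@n; print(round(h,4),round(F,2),((s["tcp_pos"]-c)@n).round(5),(Tr.T@(s["moment"]-m0)).round(3))
    if F>7: break
arm.wait(.5); s=sensors.get_state(); print(s["t"],(s["contact_force"]-f0)@n,Tr.T@(s["contact_force"]-f0),Tr.T@(s["moment"]-m0),s["tcp_pos"],s["eef_rot"],s["grip_force"],o)
np.save("press.npy",np.r_[f0,m0,h])
p=imaging.snapshot("side")["frame"][170:270,200:330,::-1]; q=imaging.snapshot("scene")["frame"][110:210,250:380,::-1]
cv2.imwrite("pics/p.png",np.hstack([cv2.resize(x,None,fx=3,fy=4) for x in(p,q)]))
```

```text
9.7833 [-0.23880582  0.51954344 -0.8208306 ] [-0.09389534  0.16529102 -0.01858368]
0.0105 -0.64 0.01047 [ 0.077 -0.008  0.018]
0.01 -1.1 0.00999 [ 0.082 -0.015 -0.029]
0.0095 -0.29 0.00949 [ 0.029 -0.061  0.007]
0.009 -0.49 0.00899 [ 0.088 -0.072  0.031]
0.0085 -1.78 0.00847 [ 0.078 -0.026 -0.045]
0.008 -0.43 0.00801 [ 0.078 -0.07  -0.037]
0.0075 -0.86 0.0075 [ 0.094 -0.036  0.034]
0.007 -0.5 0.00699 [-0.004 -0.045 -0.037]
0.0065 -0.96 0.00649 [ 0.062 -0.051  0.06 ]
0.006 -0.12 0.00601 [ 0.078 -0.028 -0.063]
0.0055 -1.54 0.00548 [ 0.066 -0.057 -0.05 ]
0.005 -0.66 0.00498 [ 0.085 -0.012 -0.009]
0.0045 -0.53 0.00449 [ 0.084 -0.063  0.069]
0.004 3.91 0.00415 [-0.007 -0.216  0.021]
0.0035 8.98 0.00405 [-0.098 -0.456  0.033]
15.5333 9.843661756869517 [-3.27971189  0.38559615 -9.84366176] [-0.08893071 -0.48548125  0.03903168] [0.57147194 0.23415431 0.21758441] [ 3.14157507 -0.32195972  0.21598233] 65.31558036804199 [3.141592653589793, -0.32200000000000006, 0.21599999999999997]
```

View pics/p.png

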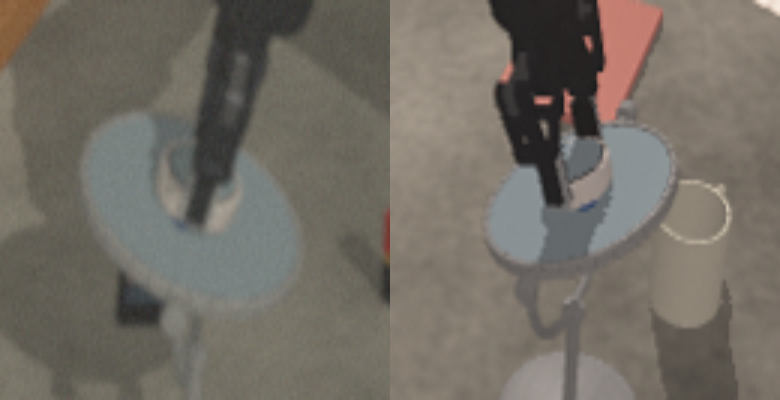

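Run:
```python
from h import *; from rig import *
v=np.load("press.npy");n=glassR(.216,.322)[:,2]
s=imaging.snapshot("wrist");a=pickle.load(open("w2.pkl","rb"))[1]["frame"]
cv2.imwrite("pics/w3.png",np.hstack([cv2.resize(x[205:375,195:360,::-1],(400,412)) for x in(a,s["frame"])]))
for i in range(4):
    arm.wait(.4);t=sensors.get_state();print(t["t"],(t["contact_force"]-v[:3])@n,np.linalg.norm(t["contact_force"]-v[:3]),t["tcp_pos"],t["grip_force"])
```

```text
16.0833 9.891240654821965 10.548044499860337 [0.57144984 0.23417888 0.21760923] 65.31526207923889
16.4833 8.943431511515323 9.31787043163319 [0.57145662 0.23416413 0.21759894] 65.31554460525513
16.8833 8.707668680033926 9.320826585722271 [0.57146569 0.2341552  0.21759804] 65.31530857086182
17.2833 8.333673012393682 8.841193591929251 [0.57144915 0.23412795 0.21759091] 65.31548023223877
```

View pics/w3.png

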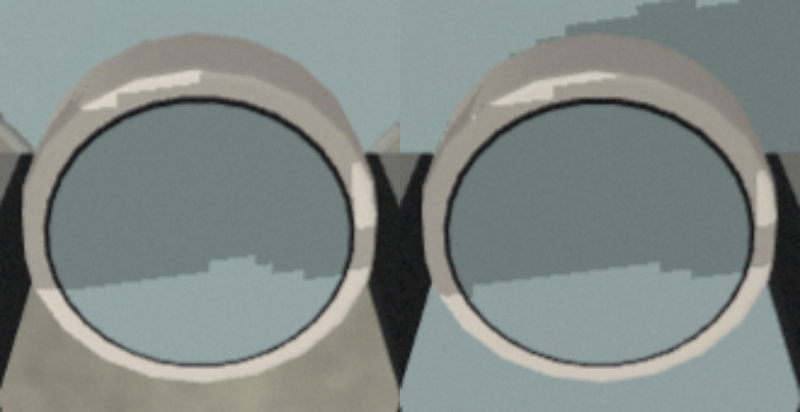

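The magnifier sits in the gripper exactly as it did before contact: its mirror outline hasn't shifted between the two crops. The push is steady at about 9 N with the arm at rest, so I'm handing in.

```bash
python3 -c "
from rig import *
print(hand_in())"
```

```text
the job is handed in; nothing more can be done
None
```

I handed the job in with the magnifier still gripped (about 65 N) and held at rest on the middle of the big mirror's glass at about 9 N. I estimate its tilt is within about 0.01 rad of the slope, but no verdict came back, and flush contact of all three pads was inferred rather than measured.

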